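# Fit a tanged spindle through two bearing plates into its drive

### The job

Take the steel spindle out of its storage block and thread it, tang first, straight down through the holes of both plates of the bearing stand. Then, pressing only lightly (never more than about 20 N), turn it until its tang falls into the slot of the drive dog below and its collar sits home on the upper plate, and let go of it. Leave the other things on the bench where they are.

Things in the scene. Friction and masses are not known exactly. Their poses are not given: they have to be found in the camera images.
- spindle: loose bright steel spindle, 0.18 kg, 111 mm long, upright in the storage block at first. Origin at the free end of its tang, z up its axis. Upward: tang 0-12 mm (flat tongue, 14 mm along x, 6 mm along y), round shaft of diameter 16 mm to 72 mm (2.5 mm lead-in at its foot), collar of diameter 28 mm to 77 mm, head with flats to 111 mm. Looks the same after half a turn.
- spindle_grip (a point): grasp point on the spindle's axis in its head, 99 mm above the tip of the tang; the head is a block 24 mm along the spindle's x and 20 mm along its y, 34 mm high: grasp it from above across y
- storage_block: fixed square aluminium block (46 x 46 mm, top 84 mm above the bench) on a grey foot 74 x 66 mm, with an upright round hole of 18 mm; the spindle hangs in it by its collar. Origin under its centre, z up.
- bearing_stand: fixed stand, 100 mm (its x) by 90 mm, 96 mm high: grey base 12 mm thick, four pillars, two aluminium plates 8 mm thick, each with a round hole of 17.5 mm on the same upright axis. Origin under its centre on that axis, z up. Fully home, the spindle's collar rests on the upper plate and the tip of its tang is 24 mm above the bench.
- upper_bore (a point): centre of the hole at the top face of the stand's upper plate, 96 mm above the bench
- lower_bore (a point): centre of the hole at the top face of the stand's lower plate, 58 mm above the bench
- dog_top (a point): centre of the top of the steel drive dog under the plates, 34 mm above the bench; across it runs an open slot 7.5 mm wide, 12 mm deep. The slot's direction is not reported (this point's axes are the stand's): up to 60 degrees either side of the stand's x. A brake holds the dog (slips above 0.15 N m). The tang enters within about 6 degrees of the slot; else it rests on top, collar 10 mm too high.
- hex_keys: bystander: folding hex-key set, dark, 30 x 106 x 26 mm, near the bench edge; origin under its centre
- specimen_a: bystander: flat light tensile specimen, 19 x 115 x 8 mm, behind the work; origin under its centre
- specimen_b: bystander: flat cream tensile specimen, 19 x 115 x 8 mm, behind the work; origin under its centre
Mind the look-alikes: they are no part of the job. Of the things like the spindle, leave any that is yellow; of the rest the larger one is meant.

How it is judged:
On the way:
1. the spindle has been passed through both plates, its tang below the lower one (z of spindle in the frame of bearing_stand below 0.04 m and horizontal distance between spindle and bearing_stand below 0.005 m), for 0.2 s.
At the end, for the whole second after the job is handed in: the spindle stands in the bearing stand through both plates with its tang in the drive dog's slot: tip of the tang less than 26.5 mm above the stand's foot (24 mm is fully home), within 3 mm of the stand's axis, upright within 0.06 rad, at rest and released (z of spindle in the frame of bearing_stand below 0.0265 m and horizontal distance between spindle and bearing_stand below 0.003 m and angle between spindle's own z axis and vertical below 0.06 rad and linear speed of spindle below 0.02 m/s and contact force between the fingers and spindle below 0.1 N); the robot touches nothing.
It fails at once if the spindle presses on the stand or its drive dog with more than 30 N (contact force between spindle and bearing_stand above 30 N).
It fails at once if the hex keys or a specimen are moved by more than 30 mm (distance of any of hex_keys, specimen_a, specimen_b from where it was at the start of the episode above 0.03 m).
It also fails if it takes over 72 s, if anything falls off the work surface, if the arm or the gripper's body presses on something with over 40 N, if the wrist force passes 120 N, or if a joint passes its speed limit or range.

### The arm

A 7-joint arm with a two-finger parallel gripper is mounted at the origin on a cart in front of the work surface, level with it; the furniture and walls round the work are solid. World frame = base frame: x ahead of the robot, y to its left, z up, the work surface at z = 0. Lengths are in m, angles in rad, forces in N, time in s.
With the tool pointing down it reaches from about 0.425 to 0.825 m from the base axis. Payload 3.6 kg.
Tool frame: the origin (TCP) lies at the very end of the fingers, on their centre line; the grasp point (between the pads) lies 19 mm behind it (grip_point_offset is the distance from the TCP to the grasp point, in m); z points along the fingers, y is the line along which they close (so a half turn about z gives the same grasp; the last joint's range is limited). The gripper opens to 93 mm and grips with 3 to 60 N. Pads are 15 mm wide; open, the fingers measure 128 mm over their backs; the gripper's body (75 mm by 188 mm) begins 65 mm behind the grasp point.
Start: joints at [-1.317, 0.615, -0.013, 1.423, 0.008, 1.103, -0.04], TCP at [0.179, 0.625, 0.219] pointing down, gripper open.
Joint ranges: [-3.12, 3.12], [-0.3, 2.06], [-1.34, 1.32], [0.26, 2.42], [-1.36, 4.5], [0.01, 1.98], [-2.84, 2.84]. Speed limits (rad/s): [2.79, 2.79, 3.14, 3.14, 3.14, 3.14, 3.14].

### API

Orientations are given as a unit quaternion [x, y, z, w].
In Python, from rig import read_state, camera, finish_job, grip_point_offset gives the robot as it stands.
- The arm moves only by the tool apply_moves, never from a script. Its argument "deltas" is a list of rows, each a list of 7 numbers: the shift along the tool's x, y, z in mm, then the turn, a rotation vector about the tool's x, y, z in rad, then the opening, from -1 (shut) to 1 (fully open). In form: [[x, y, z, rx, ry, rz, jaw], ...]. A call has 1 to 12 rows; each row shifts and turns the commanded pose from where the row before left it, along the tool's axes as they then stand; what a row does not reach is not made up. A row lasts 1/10 s, in which the tool goes at most 50 mm and 8.59 degrees, less where a joint would pass 70% of its speed; a pose out of reach is approached as far as the arm can. A call is refused whole if a number of a shift passes 50 or a number of a turn 0.15, either way. A call with a gripper value outside its range is refused whole. The fingers move at their own pace and stop on an object; "squeeze" is the grip in N (left out, the last holds). Time passes only in rows, so rows that do not move let the fingers close. It gives the time, the measured TCP pose, the force, the opening and the grip force at its end, in the units of the state.
- read_state(): the state, without advancing time (a new reading comes with each control period).
- camera(name): name is "scene" or "top"; returns a dict with "img" (384x512x3 uint8, red, green, blue), "z_map" (384x512 float32, m along the optical axis (not along the pixel's ray), 0 where there is no reading), "K" (3x3 intrinsics, pixels), "k1" (the pictures are not rectified: a ray, as slopes to the right and down, at radius r is drawn at 1 + k1 r^2 times it, then the intrinsics apply), "R" (3x3) and "t" (3): a world point X has camera coordinates R X + t. Camera axes: x right, y down, z forward; pixel columns grow to the right and rows downward; lengths in m; the calibration is good to about 2 mm. A picture is of the moment at which its call begins.
- finish_job(): hands the job in; it is judged then, once.
The state is a dict: "t": time; "joint_pos": joint angles; "dq": joint speeds; "effort": joint torques, N m; "position": TCP position; "ee_rot": TCP orientation; "contact_force": force on the tool from outside, world axes, zero at the start; "moment": the same for the moment, N m; "gripper_width": finger opening in m; "gripper_force": force on a finger pad.
Only numpy, scipy, OpenCV 4.12 (cv2) and the standard library are available. Lean on these libraries where they do the work, as an engineer would, in place of code of your own. Each camera call takes 0.05 s, during which the arm holds its last target. There are 200 camera calls.

## Working session

There is one attempt and no reset: what is moved stays moved. The work goes in short steps, Python scripts to look and compute and a tool call to move; the robot and the scene stay as the last step left them, time stands still between calls to the robot, and variables do not carry over. Pictures are saved under pics/ and viewed, at most 10 in all, crops included, and the job is handed in when it is done.

Besides the shell and the picture viewer there is one more tool, called after ">>>" as name(argument=value, ...) on one line, values as JSON. apply_moves: Moves the arm, as the interface text tells. Its arguments: {"type":"object","properties":{"deltas":{"type":"array"},"squeeze":{"type":"number"}},"required":["deltas"]}

```bash
mkdir -p pics; cat > h.py <<'E'
import numpy as np, cv2
from rig import read_state, camera, grip_point_offset
def ray(c,u,v):
    K=c["K"]; k=np.array(c["k1"]).ravel()[0]
    d=cv2.undistortPoints(np.array([[[u,v]]],float),np.array(K),np.array([k,0,0,0.]))[0,0]
    R=np.array(c["R"]);t=np.array(c["t"])
    return -R.T@t, R.T@np.array([d[0],d[1],1])
def onz(c,u,v,z):
    o,d=ray(c,u,v); return o+d*(z-o[2])/d[2]
def cloud(c):
    h,w=c["z_map"].shape; k=np.array(c["k1"]).ravel()[0]
    g=np.stack(np.meshgrid(np.arange(w),np.arange(h)),-1).reshape(-1,1,2).astype(float)
    d=cv2.undistortPoints(g,np.array(c["K"]),np.array([k,0,0,0.]))[:,0]
    P=np.c_[d,np.ones(len(d))]*c["z_map"].reshape(-1,1)
    return ((P-np.array(c["t"]))@np.array(c["R"])).reshape(h,w,3)
def proj(c,X):
    R=np.array(c["R"]);p=R@np.array(X)+np.array(c["t"]);s=p[:2]/p[2]
    s=s*(1+np.array(c["k1"]).ravel()[0]*(s@s));K=np.array(c["K"])
    return K[0,0]*s[0]+K[0,2],K[1,1]*s[1]+K[1,2]
E
python3 - <<'E'
from h import *
import pickle
for n in("scene","top"):
    c=camera(n); pickle.dump(c,open(n+".pkl","wb")); cv2.imwrite(f"pics/{n}0.png",cv2.resize(c["img"][:,:,::-1],(800,600)))
    print(n,c["K"],c["k1"],-np.array(c["R"]).T@c["t"],np.array(c["R"]).round(2))
print(read_state(),grip_point_offset if not callable(grip_point_offset) else grip_point_offset())
E
```

```text
scene [[484.58951313   0.         255.54039596]
 [  0.         484.58951313 191.15355803]
 [  0.           0.           1.        ]] -0.15691781005835692 [ 0.21356485 -0.84803621  0.77905376] [[ 0.9  -0.44 -0.01]
 [-0.32 -0.63 -0.71]
 [ 0.31  0.64 -0.7 ]]
top [[421.9704916    0.         248.61647377]
 [  0.         421.9704916  193.67867955]
 [  0.           0.           1.        ]] 0.016944443981307174 [ 0.45034323 -0.18592017  0.96844248] [[-0.   -1.    0.  ]
 [-0.99  0.   -0.1 ]
 [ 0.1  -0.   -0.99]]
{'t': 0.1, 'joint_pos': array([-1.31750044,  0.61579415, -0.01259848,  1.42471343,  0.00810983,
        1.1033963 , -0.0404156 ]), 'dq': array([ 0.00015721, -0.00268565,  0.00015   , -0.00163609, -0.00044721,
       -0.0009282 ,  0.0005318 ]), 'effort': array([ 1.43439476e-03, -4.60044014e+01,  2.10156566e-01, -1.66244531e+01,
       -6.11102697e-02,  1.69273216e-02,  1.05297904e-04]), 'position': array([0.17931108, 0.62404924, 0.21762382]), 'ee_rot': array([ 1.39422462e-01,  9.90232346e-01, -1.12235871e-03, -1.34687150e-04]), 'contact_force': array([-0.25705797,  0.20496751,  0.02114188]), 'moment': array([0.05105728, 0.00218142, 0.02150236]), 'gripper_force': 0.0, 'gripper_width': 0.09319172918138029} 0.0188
```

View pics/scene0.png

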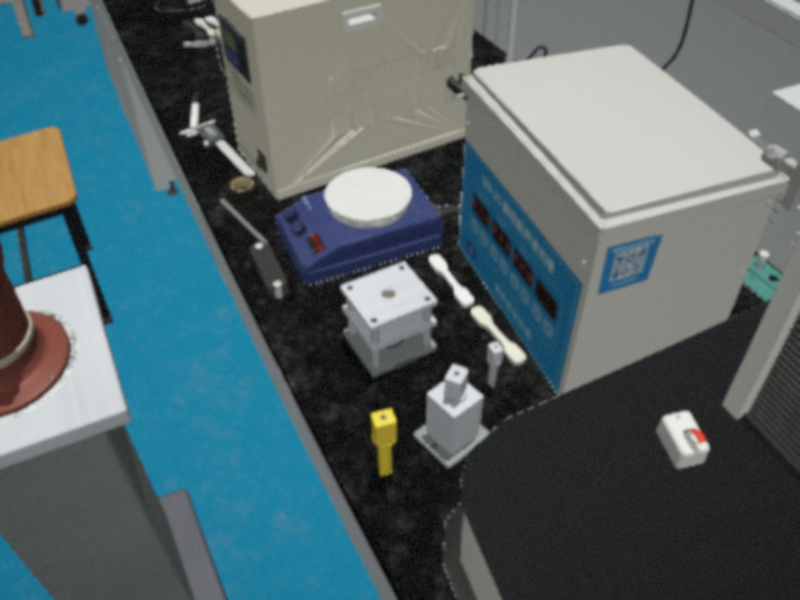

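View pics/top0.png

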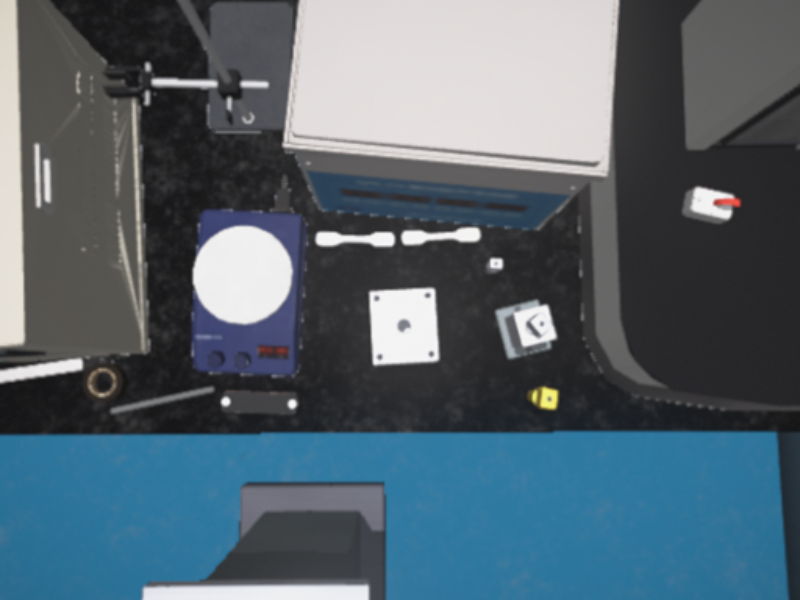

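The scene picture shows three spindle-like things, given in 800x600 view pixels:
- Yellow spindle, scene (384,440): excluded because it is yellow.
- Small bright spindle, scene (494,362) / top (495,265): excluded because it is the smaller one.
- Large bright spindle in the block, scene (455,385) / top (538,325): this is the target.

The stand's hole is at top (403,326). I'll measure now and check the target in a close crop.

```bash
python3 - <<'E'
from h import *
import pickle
c=pickle.load(open("top.pkl","rb"));s=pickle.load(open("scene.pkl","rb"))
C=cloud(c)
def rectof(z0,z1,box,th=0,zp=None):
    u0,u1,v0,v1=box; P=C[v0:v1,u0:u1]; g=c["img"][v0:v1,u0:u1].min(2)
    m=((P[...,2]>z0)&(P[...,2]<z1)&(g>th)).astype(np.uint8)
    n,l,st,ce=cv2.connectedComponentsWithStats(m); i=1+np.argmax(st[1:,4]); m=(l==i).astype(np.uint8)
    ct=max(cv2.findContours(m,0,1)[0],key=cv2.contourArea)[:,0]
    W=np.array([onz(c,u+u0,v+v0,zp)[:2] for u,v in ct])
    r=cv2.minAreaRect((W*1000).astype(np.float32)); print(z0,st[i],r, "med z",np.median(P[m>0][:,2]), "cloud mean",P[m>0].mean(0))
rectof(.088,.104,(225,292,175,242),0,.096)
rectof(.112,.135,(320,365,188,235),0,.123)
rectof(.076,.092,(310,365,185,235),0,.084)
# hole: dark blob in plate
g=c["img"][:,:,:].min(2)[175:242,225:292]
m=((g<150)).astype(np.uint8);n,l,st,ce=cv2.connectedComponentsWithStats(m)
for i in range(1,n):
    if 8<st[i,4]<300: print("hole",st[i],onz(c,ce[i][0]+225,ce[i][1]+175,.096))
a=c["img"][180:245,225:375,::-1];b=s["img"][220:310,205:345,::-1]
a=cv2.resize(a,None,fx=5.3,fy=5.3,interpolation=2)[:300];a=cv2.resize(c["img"][185:240,310:370,::-1],(400,366),interpolation=2)
b2=cv2.resize(s["img"][225:300,250:330,::-1],(390,366),interpolation=2);
h=cv2.resize(c["img"][180:237,230:287,::-1],(230,230),interpolation=2)
h2=cv2.resize(s["img"][165:220,215:285,::-1],(293,230),interpolation=2)
o=np.zeros((600,800,3),np.uint8);o[:366,:400]=a;o[:366,405:795]=b2;o[368:598,:230]=h;o[368:598,235:528]=h2
cv2.imwrite("pics/crop1.png",o)
E
```

```text
0.088 [  12    9   44   49 1854] ((509.6537780761719, -207.2735595703125), (95.84569549560547, 85.79959869384766), 2.938331365585327) med z 0.0948347078902661 cloud mean [ 0.50949068 -0.20739453  0.09482729]
0.112 [ 18  12  16  15 128] ((509.8193054199219, -382.01995849609375), (24.20168113708496, 21.239601135253906), 37.573951721191406) med z 0.12093927499120921 cloud mean [ 0.5097486  -0.38265163  0.12072813]
0.076 [ 18  10  28  27 332] ((510.0141906738281, -382.71185302734375), (45.65679168701172, 47.2047119140625), 13.821639060974121) med z 0.08253170967050824 cloud mean [ 0.50936988 -0.38035508  0.08261742]
hole [30 30  7  7 32] [ 0.5102064  -0.20648769  0.096     ]
```

View pics/crop1.png

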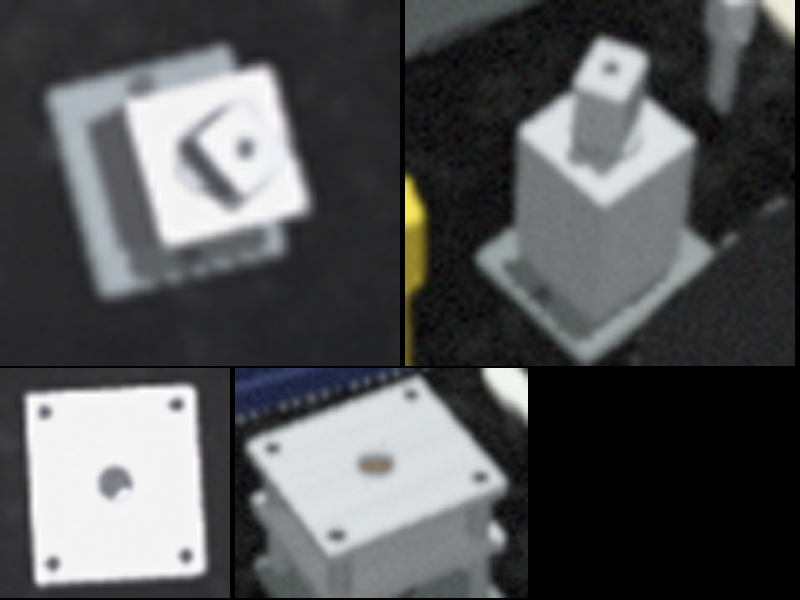

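The crop confirms the target: the bright spindle hanging in the aluminium block. Next I check obstacle heights along the way.

```bash
python3 - <<'E'
from h import *
import pickle
H=np.full((12,15),-1.)
for n in("top","scene"):
    P=cloud(pickle.load(open(n+".pkl","rb"))).reshape(-1,3)
    P=P[np.isfinite(P).all(1)&(P[:,2]<.8)&(P[:,2]>-.05)]
    i=((P[:,0]-.1)/.06).astype(int);j=((P[:,1]+.6)/.09).astype(int)
    k=(P[:,0]>.1)&(P[:,1]>-.6)&(i<12)&(j<15); np.maximum.at(H,(i[k],j[k]),P[k,2])
print("y cells",[round(-.555+.09*j,2) for j in range(15)])
for i in range(12): print(round(.13+.06*i,2),(H[i]*100).round().astype(int))
E
```

```text
y cells [-0.56, -0.47, -0.38, -0.29, -0.2, -0.11, -0.02, 0.07, 0.16, 0.25, 0.34, 0.43, 0.53, 0.61, 0.7]
0.13 [-100 -100 -100 -100    0    1    0    0    0 -100 -100 -100   31   24
 -100]
0.19 [-100 -100 -100 -100 -100 -100 -100 -100 -100 -100 -100 -100   30   29
   25]
0.25 [-100 -100 -100 -100 -100 -100 -100 -100 -100 -100 -100 -100 -100 -100
 -100]
0.31 [-100 -100 -100 -100 -100 -100 -100 -100 -100 -100 -100 -100 -100 -100
 -100]
0.37 [0 0 0 1 0 0 3 3 1 1 1 1 0 0 0]
0.43 [15 15 11  1 10  4  7  6  2  2  2  2  2  2  1]
0.49 [15 15 13 10 10  7 10  9 33 33 31  0  0  0  0]
0.55 [  54   15   12   10   10    9   10   10   33   33 -100 -100 -100   10
   10]
0.61 [  54   15    8    8    1    9   10   10   33 -100 -100 -100 -100 -100
 -100]
0.67 [  19   30   32   32   32   32    9    9   33 -100 -100 -100 -100 -100
 -100]
0.73 [  38   30   32   32   32   32    5    0   34 -100 -100 -100 -100 -100
 -100]
0.79 [  38   32   32   32   32   32   34   15   33 -100 -100 -100 -100 -100
 -100]
```

>>> apply_moves(deltas=[[0,0,-35,0,0,0,-0.1],[0,0,-35,0,0,0,-0.1],[0,0,-35,0,0,0,-0.1],[0,0,-35,0,0,0,-0.1],[0,0,-35,0,0,0,-0.1],[-31.5,-27.7,0,0,0,0,-0.1],[-31.5,-27.7,0,0,0,0,-0.1],[-31.5,-27.7,0,0,0,0,-0.1],[-31.5,-27.7,0,0,0,0,-0.1],[-31.5,-27.7,0,0,0,0,-0.1],[-31.5,-27.7,0,0,0,0,-0.1],[-31.5,-27.7,0,0,0,0,-0.1]])

```text
t: 1.3
position: [0.3384, 0.3756, 0.3933]
ee_rot: [0.139, 0.99, -0.0, -0.0]
contact_force: [0.5, -0.0, 0.2]
gripper_width: 0.042
gripper_force: 0.0
```

```bash
python3 - <<'E'
from h import *
import pickle
for n in("top","scene"):
    P=cloud(pickle.load(open(n+".pkl","rb"))).reshape(-1,3)
    for lo,hi in((.11,.16),(.17,.3),(.3,.6)):
        k=(P[:,2]>lo)&(P[:,2]<hi)&(P[:,1]<-.41)&(P[:,0]>.35)&(P[:,0]<.64)&(P[:,1]>-.65)
        if k.any(): 
            Q=P[k]; print(n,lo,hi,k.sum(),"ymax",np.percentile(Q[:,1],98).round(3),"xmin",np.percentile(Q[:,0],2).round(3), "nearest",(Q[np.argsort(np.hypot(Q[:,0]-.51,Q[:,1]+.382))[10%len(Q)]]).round(3))
E
```

```text
top 0.11 0.16 9781 ymax -0.481 xmin 0.422 nearest [ 0.513 -0.478  0.145]
top 0.17 0.3 3 ymax -0.592 xmin 0.637 nearest [ 0.637 -0.595  0.172]
scene 0.11 0.16 13367 ymax -0.484 xmin 0.421 nearest [ 0.517 -0.48   0.147]
scene 0.17 0.3 9 ymax -0.588 xmin 0.637 nearest [ 0.638 -0.598  0.171]
scene 0.3 0.6 595 ymax -0.592 xmin 0.577 nearest [ 0.575 -0.598  0.54 ]
```

>>> apply_moves(deltas=[[-31.5,-27.7,0,0,0,0,-0.1],[-31.5,-27.7,0,0,0,0,-0.1],[-31.5,-27.7,0,0,0,0,-0.1],[-31.5,-27.7,0,0,0,0,-0.1],[-31.5,-27.7,0,0,0,0,-0.1],[0,0,0,0,0,0.147,-0.1],[0,0,0,0,0,0.147,-0.1],[0,0,0,0,0,0.147,-0.1],[0,0,0,0,0,0.147,-0.1],[0,0,0,0,0,0.147,-0.1],[0,0,0,0,0,0.147,-0.1],[0,0,0,0,0,0.147,-0.1]])

```text
t: 2.5
position: [0.4506, 0.2008, 0.3932]
ee_rot: [0.611, 0.792, -0.001, -0.0]
contact_force: [-0.0, -0.7, 1.0]
gripper_width: 0.0421
gripper_force: 0.0
```

>>> apply_moves(deltas=[[0,0,0,0,0,0.147,-0.1],[0,0,0,0,0,0.147,-0.1],[0,0,0,0,0,0.147,-0.1],[0,0,0,0,0,0.147,-0.1],[0,0,0,0,0,0.147,-0.1],[0,0,0,0,0,0.147,-0.1],[0,0,0,0,0,0.147,-0.1],[0,0,0,0,0,0.147,-0.1]])

```text
t: 3.3
position: [0.4506, 0.2008, 0.3932]
ee_rot: [0.948, 0.32, -0.001, 0.0]
contact_force: [-0.0, 0.6, 0.7]
gripper_width: 0.042
gripper_force: 0.0
```

```bash
cat >> h.py <<'E'
from scipy.spatial.transform import Rotation as Rn
def rel(x,y,z=None):
    s=read_state(); R=Rn.from_quat(s["ee_rot"]).as_matrix(); p=s["position"]
    D=np.array([x,y,p[2] if z is None else z])-p
    print("t",round(s["t"],2),"p",p.round(4),"yaw of tool y",np.degrees(np.arctan2(R[1,1],R[0,1])).round(2),"tilt",R[:,2].round(4),"F",s["contact_force"].round(1),"M",np.round(s["moment"],2),"w",round(s["gripper_width"],4),"g",round(s["gripper_force"],1),"j",s["joint_pos"].round(2))
    print("tool shift mm",(R.T@D*1000).round(1))
E
python3 -c "
from h import *
rel(.510,-.382)"
```

```text
t 3.3 p [0.4506 0.2008 0.3932] yaw of tool y -52.71 tilt [-1.2e-03 -5.0e-04 -1.0e+00] F [-0.   0.6  0.7] M [-0.04  0.07 -0.02] w 0.042 g 0.0 j [-0.88  0.26  0.56  1.56 -0.14  1.36 -1.22]
tool shift mm [-3.059e+02  4.996e+02  2.000e-01]
```

>>> apply_moves(deltas=[[-25.5,41.6,0,0,0,0,-0.1],[-25.5,41.6,0,0,0,0,-0.1],[-25.5,41.6,0,0,0,0,-0.1],[-25.5,41.6,0,0,0,0,-0.1],[-25.5,41.6,0,0,0,0,-0.1],[-25.5,41.6,0,0,0,0,-0.1],[-25.5,41.6,0,0,0,0,-0.1],[-25.5,41.6,0,0,0,0,-0.1],[-25.5,41.6,0,0,0,0,-0.1],[-25.5,41.6,0,0,0,0,-0.1],[-25.5,41.6,0,0,0,0,-0.1],[-25.5,41.6,0,0,0,0,-0.1]])

```text
t: 4.5
position: [0.5137, -0.3828, 0.393]
ee_rot: [0.946, 0.323, -0.0, -0.001]
contact_force: [1.5, -1.1, -0.3]
gripper_width: 0.0418
gripper_force: 0.0
```

>>> apply_moves(deltas=[[0,0,40,0,0,0,-0.1],[0,0,40,0,0,0,-0.1],[0,0,40,0,0,0,-0.1],[0,0,40,0,0,0,-0.1],[0,0,40,0,0,0,-0.1],[0,0,30,0,0,0,-0.1],[0,0,0,0,0,0,-0.1]])

```text
t: 5.2
position: [0.5113, -0.3781, 0.1584]
ee_rot: [0.947, 0.323, -0.003, -0.005]
contact_force: [-0.2, 0.3, -0.1]
gripper_width: 0.0422
gripper_force: 0.0
```

```bash
python3 - <<'E'
from h import *
rel(.510,-.382)
c=camera("top");s=camera("scene")
o=np.zeros((400,800,3),np.uint8)
o[:,:400]=cv2.resize(c["img"][180:240,310:370,::-1],(400,400),interpolation=2)
o[:,400:]=cv2.resize(s["img"][190:290,240:340,::-1],(400,400),interpolation=2)
cv2.imwrite("pics/pre.png",o)
E
```

```text
t 5.2 p [ 0.5113 -0.3781  0.1584] yaw of tool y -52.36 tilt [-0.0086  0.0076 -0.9999] F [-0.2  0.3 -0.1] M [-0.01  0.07  0.03] w 0.0422 g 0.0 j [ 0.26  0.73  0.62  1.54 -0.47  1.04  0.09]
tool shift mm [-3.4  2.3 -0. ]
```

View pics/pre.png

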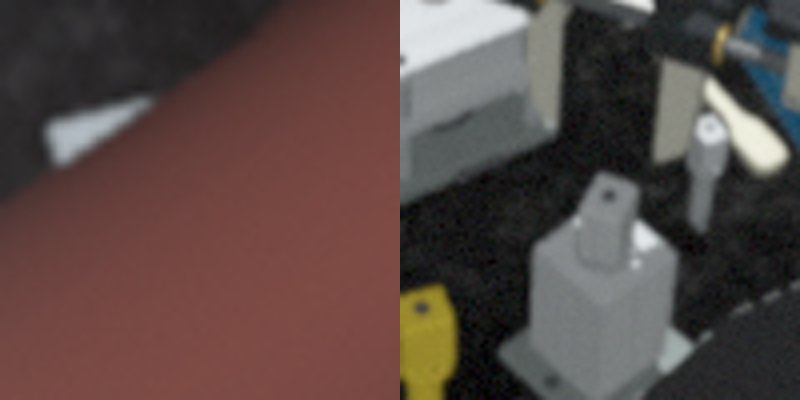

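The left half (top view) is blocked by the arm. In the right half (scene view) the finger tips are at about (545,125) and (672,160), above and either side of the head at (610,190). I'll correct the offset, then descend.

>>> apply_moves(deltas=[[-3.4,2.3,0,0,0,0,-0.1],[0,0,0,0,0,0,-0.1]])

```text
t: 5.5
position: [0.5125, -0.3872, 0.166]
ee_rot: [0.947, 0.322, 0.001, 0.002]
contact_force: [0.2, -0.0, -0.2]
gripper_width: 0.0419
gripper_force: 0.0
```

```bash
python3 - <<'E'
from h import *
rel(.510,-.382,.093)
R=Rn.from_quat(read_state()["ee_rot"]).as_matrix()
t=Rn.align_vectors([[0,0,-1]],[R[:,2]])[0].as_rotvec(); print("level rotvec tool",(R.T@t).round(4))
E
```

```text
t 5.5 p [ 0.5125 -0.3872  0.166 ] yaw of tool y -52.42 tilt [ 0.0028 -0.0034 -1.    ] F [ 0.2 -0.  -0.2] M [0.01 0.2  0.03] w 0.0419 g 0.0 j [ 0.26  0.72  0.63  1.53 -0.47  1.04  0.1 ]
tool shift mm [ 1.2 -5.9 73. ]
level rotvec tool [ 0.0044 -0.0001 -0.    ]
```

>>> apply_moves(deltas=[[0,0,20,0,0,0,-0.1],[0,0,0,0,0,0,-0.1],[0,0,0,0,0,0,-0.1],[0,0,0,0,0,0,-0.1]])

```text
t: 5.9
position: [0.5126, -0.3858, 0.1449]
ee_rot: [0.947, 0.323, 0.0, 0.001]
contact_force: [0.1, -0.4, 0.6]
gripper_width: 0.0421
gripper_force: 0.0
```

```bash
python3 - <<'E'
from h import *
rel(.510,-.382,.093)
E
```

```text
t 5.9 p [ 0.5126 -0.3858  0.1449] yaw of tool y -52.37 tilt [ 0.0015 -0.0014 -1.    ] F [ 0.1 -0.4  0.6] M [-0.08  0.12 -0.02] w 0.0421 g 0.0 j [ 0.27  0.74  0.62  1.55 -0.48  1.    0.11]
tool shift mm [ 0.2 -4.7 51.9]
```

Settled. I'll correct sideways and descend to the grasp.

>>> apply_moves(deltas=[[0,-4.5,0,0.002,0,0,-0.1],[0,0,10,0,0,0,-0.1],[0,0,10,0,0,0,-0.1],[0,0,10,0,0,0,-0.1],[0,0,10,0,0,0,-0.1],[0,0,8,0,0,0,-0.1],[0,0,3,0,0,0,-0.1],[0,0,0,0,0,0,-0.1],[0,0,0,0,0,0,-0.1]])

```text
t: 6.8
position: [0.5095, -0.382, 0.0929]
ee_rot: [0.947, 0.322, -0.0, -0.001]
contact_force: [0.4, 0.1, 0.2]
gripper_width: 0.0418
gripper_force: 0.0
```

```bash
python3 - <<'E'
from h import *
rel(.510,-.382,.093)
E
```

```text
t 6.8 p [ 0.5095 -0.382   0.0929] yaw of tool y -52.37 tilt [-9.e-04  1.e-03 -1.e+00] F [0.4 0.1 0.2] M [-0.07  0.06 -0.02] w 0.0418 g 0.0 j [ 0.28  0.8   0.58  1.61 -0.52  0.9   0.15]
tool shift mm [ 0.4  0.3 -0.1]
```

>>> apply_moves(deltas=[[0,0,0,0,0,0,-0.4],[0,0,0,0,0,0,-0.5],[0,0,0,0,0,0,-0.6],[0,0,0,0,0,0,-0.8],[0,0,0,0,0,0,-1],[0,0,0,0,0,0,-1]], squeeze=10)

```text
t: 7.4
position: [0.5107, -0.3834, 0.0935]
ee_rot: [0.947, 0.323, 0.0, 0.001]
contact_force: [3.9, -4.6, 1.6]
gripper_width: 0.0199
gripper_force: 10.0
```

```bash
python3 - <<'E'
from h import *
rel(.510,-.382,.093)
E
```

```text
t 7.4 p [ 0.5107 -0.3834  0.0935] yaw of tool y -52.37 tilt [ 0.0019 -0.0025 -1.    ] F [ 3.9 -4.6  1.6] M [-1.05 -0.67 -0.08] w 0.0199 g 10.0 j [ 0.28  0.8   0.58  1.61 -0.53  0.89  0.15]
tool shift mm [ 0.3 -1.5  0.5]
```

>>> apply_moves(deltas=[[0,1.5,0,0,0,0,-1],[0,0.8,0,0,0,0,-1],[0,0,0,0,0,0,-1],[0,0,0,0,0,0,-1]], squeeze=40)

```text
t: 7.8
position: [0.5108, -0.3835, 0.0934]
ee_rot: [0.947, 0.323, -0.0, -0.001]
contact_force: [0.6, -2.2, 5.0]
gripper_width: 0.0199
gripper_force: 40.0
```

>>> apply_moves(deltas=[[0,0,-5,0,0,0,-1],[0,0,-10,0,0,0,-1],[0,0,-15,0,0,0,-1],[0,0,-15,0,0,0,-1],[0,0,-15,0,0,0,-1],[0,0,-15,0,0,0,-1],[0,0,-15,0,0,0,-1],[0,0,-15,0,0,0,-1],[0,0,-10,0,0,0,-1],[0,0,0,0,0,0,-1],[0,0,0,0,0,0,-1]])

```text
t: 8.9
position: [0.5103, -0.3826, 0.2072]
ee_rot: [0.947, 0.323, -0.001, -0.002]
contact_force: [-0.9, 0.1, -3.2]
gripper_width: 0.0196
gripper_force: 40.0
```

```bash
python3 - <<'E'
from h import *
rel(.510,-.207)
E
```

```text
t 8.9 p [ 0.5103 -0.3826  0.2072] yaw of tool y -52.36 tilt [-0.0028  0.0038 -1.    ] F [-0.9  0.1 -3.2] M [-0.08  0.11 -0.07] w 0.0196 g 40.0 j [ 0.25  0.68  0.65  1.49 -0.44  1.13  0.07]
tool shift mm [ 107.  -139.2    0.7]
```

>>> apply_moves(deltas=[[21.4,-27.8,0,0,0,0,-1],[21.4,-27.8,0,0,0,0,-1],[21.4,-27.8,0,0,0,0,-1],[21.4,-27.8,0,0,0,0,-1],[21.4,-27.8,0,0,0,0,-1],[0,0,0,0,0,-0.125,-1],[0,0,0,0,0,-0.125,-1],[0,0,0,0,0,-0.125,-1],[0,0,0,0,0,-0.125,-1],[0,0,0,0,0,0,-1],[0,0,0,0,0,0,-1],[0,0,0,0,0,0,-1]])

```text
t: 10.1
position: [0.5104, -0.208, 0.2075]
ee_rot: [0.838, 0.546, -0.0, -0.001]
contact_force: [-0.1, 0.5, -1.0]
gripper_width: 0.0197
gripper_force: 40.0
```

```bash
python3 - <<'E'
from h import *
import pickle
rel(.510,-.207)
s=camera("scene");pickle.dump(s,open("s2.pkl","wb"))
p=read_state()["position"]
for z in(p[2]-.0814,p[2]-.0094,.096): print(np.round(proj(s,[p[0],p[1],z]),1))
u,v=np.round(proj(s,[.51,-.207,.11])).astype(int); print(u-50,v-50)
cv2.imwrite("pics/ins.png",cv2.resize(s["img"][v-50:v+50,u-50:u+50,::-1],(600,600),interpolation=2))
E
```

```text
t 10.1 p [ 0.5104 -0.208   0.2075] yaw of tool y -23.83 tilt [-0.0024  0.0019 -1.    ] F [-0.1  0.5 -1. ] M [-0.15  0.09 -0.03] w 0.0197 g 40.0 j [-0.01  0.52  0.55  1.74 -0.32  0.98  0.25]
tool shift mm [ 0.8 -0.8  0. ]
[248. 176.]
[247.4 147.9]
[248.3 186.9]
198 132
```

View pics/ins.png

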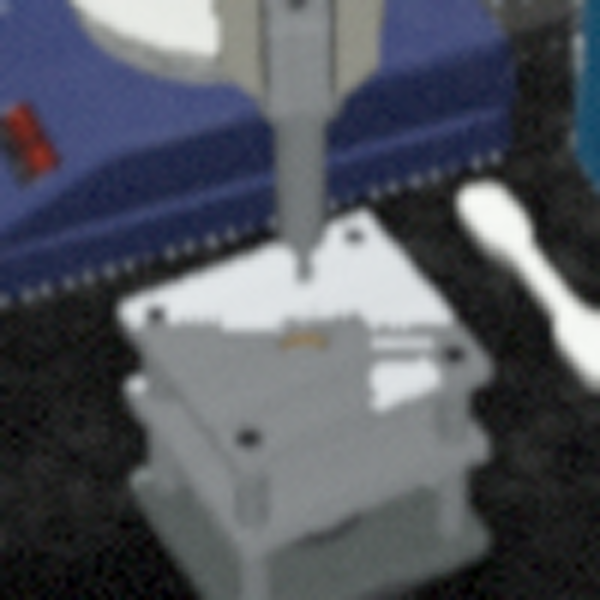

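The tang tip is at crop (303,281), and the hole's centre by the four corner holes is at (303,336). Both match the predictions for the TCP's xy to about 1 mm, so I'll descend gently.

>>> apply_moves(deltas=[[0,0,15,0,0,0,-1],[0,0,12,0,0,0,-1],[0,0,8,0,0,0,-1],[0,0,4,0,0,0,-1],[0,0,3,0,0,0,-1],[0,0,2,0,0,0,-1],[0,0,2,0,0,0,-1]])

```text
t: 10.85
position: [0.5108, -0.208, 0.1621]
ee_rot: [0.837, 0.547, 0.0, -0.001]
contact_force: [-0.2, 0.5, -1.6]
gripper_width: 0.0198
gripper_force: 40.0
```

>>> apply_moves(deltas=[[0,0,1,0,0,0,-1],[0,0,1,0,0,0,-1],[0,0,1,0,0,0,-1],[0,0,0,0,0,0,-1]])

```text
t: 11.25
position: [0.5107, -0.2079, 0.1588]
ee_rot: [0.837, 0.547, -0.0, -0.001]
contact_force: [-0.4, 0.5, -2.5]
gripper_width: 0.0197
gripper_force: 40.0
```

```bash
python3 - <<'E'
from h import *
rel(.510,-.207)
E
```

```text
t 11.25 p [ 0.5107 -0.2079  0.1588] yaw of tool y -23.72 tilt [-0.0015  0.0018 -1.    ] F [-0.4  0.5 -2.5] M [ 0.11  0.16 -0.01] w 0.0197 g 40.0 j [ 0.02  0.58  0.52  1.8  -0.36  0.87  0.29]
tool shift mm [ 0.6 -1.   0. ]
```

>>> apply_moves(deltas=[[0,0,3,0,0,0,-1],[0,0,3,0,0,0,-1],[0,0,3,0,0,0,-1],[0,0,3,0,0,0,-1],[0,0,2,0,0,0,-1],[0,0,2,0,0,0,-1],[0,0,1,0,0,0,-1]])

```text
t: 11.95
position: [0.5107, -0.2079, 0.1417]
ee_rot: [0.837, 0.547, -0.0, -0.001]
contact_force: [-0.8, 0.5, -1.5]
gripper_width: 0.0198
gripper_force: 40.0
```

```bash
python3 - <<'E'
from h import *
rel(.510,-.207)
E
```

```text
t 11.95 p [ 0.5107 -0.2079  0.1417] yaw of tool y -23.71 tilt [-0.0014  0.0018 -1.    ] F [-0.8  0.5 -1.5] M [0.28 0.25 0.03] w 0.0198 g 40.0 j [ 0.03  0.6   0.5   1.82 -0.38  0.83  0.3 ]
tool shift mm [ 0.6 -1.   0. ]
```

>>> apply_moves(deltas=[[0,0,3,0,0,0,-1],[0,0,3,0,0,0,-1],[0,0,2,0,0,0,-1],[0,0,2,0,0,0,-1],[0,0,1,0,0,0,-1],[0,0,1,0,0,0,-1],[0,0,1,0,0,0,-1]])

```text
t: 12.65
position: [0.5107, -0.208, 0.1289]
ee_rot: [0.837, 0.547, -0.0, -0.001]
contact_force: [-0.3, 1.9, -0.8]
gripper_width: 0.0197
gripper_force: 40.0
```

>>> apply_moves(deltas=[[0,0,1,0,0,0,-1],[0,0,1,0,0,0,-1],[0,0,1,0,0,0,-1]])

```text
t: 12.95
position: [0.5107, -0.2079, 0.1259]
ee_rot: [0.837, 0.547, -0.0, -0.001]
contact_force: [-1.0, 0.9, -1.0]
gripper_width: 0.0197
gripper_force: 40.0
```

>>> apply_moves(deltas=[[0,0,2,0,0,0,-1],[0,0,1,0,0,0,-1],[0,0,1,0,0,0,-1],[0,0,0,0,0,0,-1]])

```text
t: 13.35
position: [0.5107, -0.2079, 0.1217]
ee_rot: [0.837, 0.547, -0.0, -0.001]
contact_force: [0.1, 1.7, -2.2]
gripper_width: 0.02
gripper_force: 40.0
```

>>> apply_moves(deltas=[[0,0,1,0,0,0,-1],[0,0,1,0,0,0,-1],[0,0,1,0,0,0,-1],[0,0,1,0,0,0,-1],[0,0,1,0,0,0,-1]])

```text
t: 13.85
position: [0.5106, -0.208, 0.1169]
ee_rot: [0.837, 0.547, -0.0, -0.001]
contact_force: [-0.7, 1.5, -0.8]
gripper_width: 0.02
gripper_force: 40.0
```

>>> apply_moves(deltas=[[0,0,1,0,0,0,-1],[0,0,0.5,0,0,0,-1],[0,0,0,0,0,0,-1]])

```text
t: 14.15
position: [0.5107, -0.2079, 0.1153]
ee_rot: [0.837, 0.547, -0.0, -0.001]
contact_force: [-1.6, 2.6, -1.2]
gripper_width: 0.0199
gripper_force: 40.0
```

>>> apply_moves(deltas=[[0,0,0.7,0,0,0,-1],[0,0,0,0,0,0,-1],[0,0,0,0,0,0,-1]])

```text
t: 14.45
position: [0.5107, -0.208, 0.1152]
ee_rot: [0.837, 0.547, 0.0, -0.001]
contact_force: [-1.6, 3.2, 4.6]
gripper_width: 0.0202
gripper_force: 40.0
```

>>> apply_moves(deltas=[[0,0,0.7,0,0,0,-1],[0,0,0,0,0,0,-1],[0,0,0,0,0,0,-1]])

```text
t: 14.75
position: [0.5107, -0.208, 0.1151]
ee_rot: [0.837, 0.547, 0.0, -0.001]
contact_force: [-2.3, 3.9, 9.3]
gripper_width: 0.0195
gripper_force: 40.0
```

In contact with the dog's top at about 10 N. Now I sweep, watching the height and force.

>>> apply_moves(deltas=[[0.4,-0.6,0,0,0,0.05,-1],[0,0,0,0,0,0.05,-1],[0,0,0,0,0,0.05,-1],[0,0,0,0,0,0.05,-1],[0,0,0,0,0,0.05,-1]])

```text
t: 15.25
position: [0.5113, -0.2079, 0.1151]
ee_rot: [0.899, 0.437, 0.001, 0.0]
contact_force: [-1.4, 2.9, 6.1]
gripper_width: 0.0199
gripper_force: 40.0
```

>>> apply_moves(deltas=[[0,0,0,0,0,0.05,-1],[0,0,0,0,0,0.05,-1],[0,0,0,0,0,0.05,-1],[0,0,0,0,0,0.05,-1]])

```text
t: 15.65
position: [0.5115, -0.2083, 0.1152]
ee_rot: [0.939, 0.345, 0.001, 0.0]
contact_force: [-0.7, 1.9, 5.3]
gripper_width: 0.0196
gripper_force: 40.0
```

```bash
python3 - <<'E'
from h import *
rel(.510,-.207)
s=read_state();R=Rn.from_quat(s["ee_rot"]).as_matrix();print("F tool",(R.T@s["contact_force"]).round(1))
E
```

```text
t 15.65 p [ 0.5115 -0.2083  0.1152] yaw of tool y -49.61 tilt [ 1.7e-03 -1.0e-04 -1.0e+00] F [-0.7  1.9  5.3] M [0.64 0.45 0.02] w 0.0196 g 40.0 j [-0.03  0.66  0.61  1.84 -0.51  0.8  -0.02]
tool shift mm [-0.3 -1.9 -0. ]
F tool [ 0.7 -1.9 -5.3]
```

>>> apply_moves(deltas=[[0,-0.3,0.3,0,0,0.05,-1],[0,0,0,0,0,0.05,-1],[0,0,0,0,0,0.05,-1],[0,0,0,0,0,0.05,-1]])

```text
t: 16.05
position: [0.5117, -0.2085, 0.1151]
ee_rot: [0.968, 0.25, 0.001, 0.001]
contact_force: [-0.5, 2.8, 6.6]
gripper_width: 0.0194
gripper_force: 40.0
```

>>> apply_moves(deltas=[[0,0,0,0,0,0.05,-1],[0,0,0,0,0,0.05,-1],[0,0,0,0,0,0.05,-1],[0,0,0,0,0,0.05,-1]])

```text
t: 16.45
position: [0.5118, -0.2088, 0.1151]
ee_rot: [0.988, 0.152, 0.001, 0.001]
contact_force: [-0.7, 1.6, 5.6]
gripper_width: 0.0198
gripper_force: 40.0
```

>>> apply_moves(deltas=[[0,0,0.3,0,0,0.05,-1],[0,0,0,0,0,0.05,-1],[0,0,0,0,0,0.05,-1],[0,0,0,0,0,0.05,-1]])

```text
t: 16.85
position: [0.512, -0.2092, 0.115]
ee_rot: [0.999, 0.052, 0.002, 0.001]
contact_force: [-0.2, 2.0, 6.4]
gripper_width: 0.0196
gripper_force: 40.0
```

>>> apply_moves(deltas=[[0,0,0,0,0,0.05,-1],[0,0,0,0,0,0.05,-1],[0,0,0,0,0,0.05,-1],[0,0,0,0,0,0.05,-1]])

```text
t: 17.25
position: [0.5119, -0.2096, 0.115]
ee_rot: [0.999, -0.048, 0.002, 0.002]
contact_force: [-0.5, 0.9, 5.9]
gripper_width: 0.0193
gripper_force: 40.0
```

```bash
python3 - <<'E'
from h import *
rel(.510,-.207)
s=read_state();R=Rn.from_quat(s["ee_rot"]).as_matrix();print("F tool",(R.T@s["contact_force"]).round(1))
E
```

```text
t 17.25 p [ 0.5119 -0.2096  0.115 ] yaw of tool y -95.45 tilt [ 0.0033 -0.0035 -1.    ] F [-0.5  0.9  5.9] M [0.2  0.22 0.04] w 0.0193 g 40.0 j [-0.15  0.73  0.83  1.85 -0.7   0.88 -0.64]
tool shift mm [-2.2 -2.4 -0. ]
F tool [-0.5 -0.9 -5.9]
```

>>> apply_moves(deltas=[[0,0,0.2,0,0,0.05,-1],[0,0,0,0,0,0.05,-1],[0,0,0,0,0,0.05,-1],[0,0,0,0,0,0.05,-1]])

```text
t: 17.65
position: [0.5119, -0.21, 0.1147]
ee_rot: [0.989, -0.147, 0.002, 0.002]
contact_force: [0.0, 0.4, 2.9]
gripper_width: 0.0196
gripper_force: 40.0
```

>>> apply_moves(deltas=[[0,0,0,0,0,0.05,-1],[0,0,0,0,0,0.05,-1],[0,0,0,0,0,0.05,-1],[0,0,0,0,0,0.05,-1]])

```text
t: 18.05
position: [0.511, -0.2093, 0.1136]
ee_rot: [0.97, -0.245, 0.001, 0.002]
contact_force: [0.5, -1.8, -2.0]
gripper_width: 0.0198
gripper_force: 40.0
```

The force went to zero and z dropped, so the tang is in the slot. Now I push it home.

>>> apply_moves(deltas=[[0,0,1,0,0,0,-1],[0,0,1,0,0,0,-1],[0,0,0,0,0,0,-1]])

```text
t: 18.35
position: [0.511, -0.2092, 0.1115]
ee_rot: [0.97, -0.244, 0.001, 0.001]
contact_force: [2.4, -3.0, -3.3]
gripper_width: 0.0197
gripper_force: 40.0
```

```bash
python3 - <<'E'
from h import *
rel(.5105,-.208)
s=read_state();R=Rn.from_quat(s["ee_rot"]).as_matrix();print("F tool",(R.T@s["contact_force"]).round(1))
E
```

```text
t 18.35 p [ 0.511  -0.2092  0.1115] yaw of tool y -118.24 tilt [ 8.0e-04 -2.9e-03 -1.0e+00] F [ 2.4 -3.  -3.3] M [-0.81 -0.41  0.04] w 0.0197 g 40.0 j [-0.2   0.78  0.94  1.85 -0.78  0.93 -0.96]
tool shift mm [-1.  -0.8 -0. ]
F tool [3.6 1.5 3.3]
```

>>> apply_moves(deltas=[[0.4,0.2,1,0,0,0,-1],[0.2,0,1,0,0,0,-1],[0,0,1,0,0,0,-1],[0,0,1,0,0,0,-1],[0,0,0,0,0,0,-1]])

```text
t: 18.85
position: [0.511, -0.2092, 0.1077]
ee_rot: [0.97, -0.244, 0.0, 0.001]
contact_force: [2.0, -5.5, -0.1]
gripper_width: 0.0197
gripper_force: 40.0
```

>>> apply_moves(deltas=[[0,0,1,0,0,0,-1],[0,0,0.8,0,0,0,-1],[0,0,0,0,0,0,-1],[0,0,0,0,0,0,-1]])

```text
t: 19.25
position: [0.511, -0.2092, 0.1059]
ee_rot: [0.97, -0.244, 0.0, 0.001]
contact_force: [2.1, -4.9, -0.1]
gripper_width: 0.0198
gripper_force: 40.0
```

>>> apply_moves(deltas=[[0.4,0.4,0.5,0,0,0,-1],[0.3,0.3,0.3,0,0,0,-1],[0,0,0,0,0,0,-1],[0,0,0,0,0,0,-1]])

```text
t: 19.65
position: [0.511, -0.2093, 0.1054]
ee_rot: [0.97, -0.244, -0.0, -0.0]
contact_force: [-0.1, -4.5, 5.4]
gripper_width: 0.0201
gripper_force: 40.0
```

>>> apply_moves(deltas=[[0,0,0.5,0,0,0,-1],[0,0,0,0,0,0,-1],[0,0,0,0,0,0,-1]])

```text
t: 19.95
position: [0.5111, -0.2093, 0.1053]
ee_rot: [0.97, -0.244, -0.0, -0.0]
contact_force: [0.7, -2.6, 7.9]
gripper_width: 0.0198
gripper_force: 40.0
```

Home: z is 0.1053 with a firm stop, about 10 mm below the dog-top contact. I'll ease off the pressure, open partly and rise.

>>> apply_moves(deltas=[[0,0,-0.8,0,0,0,-1],[0,0,0,0,0,0,-1],[0,0,0,0,0,0,-0.5],[0,0,0,0,0,0,-0.3],[0,0,0,0,0,0,-0.1],[0,0,0,0,0,0,-0.1],[0,0,0,0,0,0,-0.1]], squeeze=10)

```text
t: 20.65
position: [0.5105, -0.2075, 0.1044]
ee_rot: [0.97, -0.244, -0.002, -0.001]
contact_force: [0.0, -0.2, -0.3]
gripper_width: 0.0416
gripper_force: 0.0
```

>>> apply_moves(deltas=[[0,0,-5,0,0,0,-0.1],[0,0,-10,0,0,0,-0.1],[0,0,-20,0,0,0,-0.1],[0,0,-30,0,0,0,-0.1],[0,0,-35,0,0,0,-0.1],[0,0,-35,0,0,0,-0.1],[0,0,-35,0,0,0,-0.1],[0,0,0,0,0,0,-0.1],[0,0,0,0,0,0,-0.1],[0,0,0,0,0,0,-0.1]])

```text
t: 21.65
position: [0.5105, -0.2081, 0.274]
ee_rot: [0.97, -0.244, -0.002, -0.001]
contact_force: [0.5, 0.3, -0.2]
gripper_width: 0.0418
gripper_force: 0.0
```

```bash
python3 - <<'E'
from h import *
rel(.5105,-.208)
s=camera("scene")
P=cloud(s).reshape(-1,3); d=np.hypot(P[:,0]-.5105,P[:,1]+.208)
k=(d<.008)&(P[:,2]<.16);print("head top z (home .135)",np.percentile(P[k][:,2],[50,90,99]).round(4))
cv2.imwrite("pics/end.png",cv2.resize(s["img"][110:230,180:340,::-1],(800,600),interpolation=2))
E
```

```text
t 21.65 p [ 0.5105 -0.2081  0.274 ] yaw of tool y -118.25 tilt [-0.0029  0.0031 -1.    ] F [ 0.5  0.3 -0.2] M [ 0.03  0.15 -0.02] w 0.0418 g 0.0 j [-0.29  0.61  1.1   1.65 -0.57  1.25 -1.14]
tool shift mm [-0.  -0.1  0. ]
head top z (home .135) [0.1348 0.136  0.1366]
```

View pics/end.png

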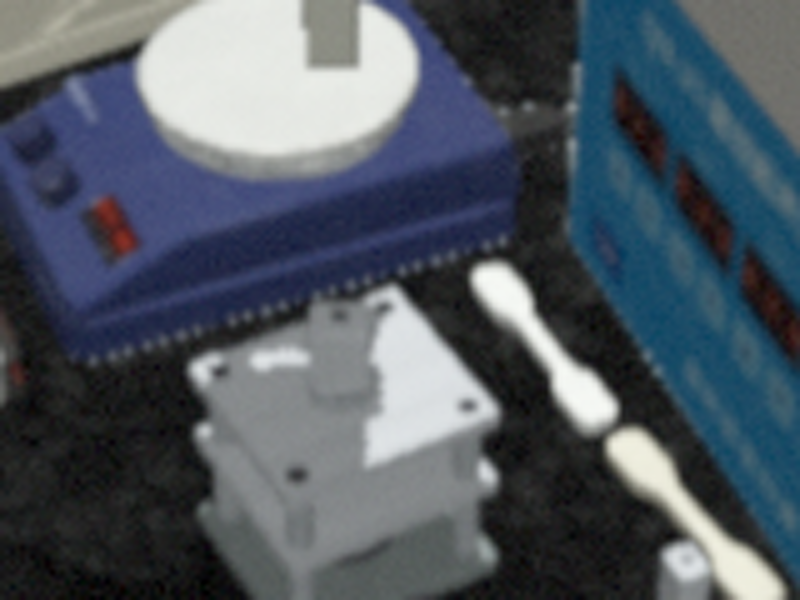

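The picture shows the spindle upright with its collar flush on the upper plate at (340,360). The gripper is clear above it and both specimens are in place.

```bash
python3 -c "
from rig import finish_job
print(finish_job())"
```

```text
the job is handed in; nothing more can be done
None
```

The job is handed in, with no verdict returned: the spindle is through both plates with its tang in the dog slot and its collar home (head top measured at about 135 mm, as expected), and it is released with the gripper clear.

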